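# Gauge two tube collars and sort out the tight one

### The job

Check the two white tube collars with the blue-handled pin gauge: take the gauge from its grey stand and first try it in the collar with the small hole, resting the pin tip on that hole to show that it does not go in, then put it in the collar with the large hole, pin fully home, and leave it standing there upright, the collar where it is. Then set the rejected small-hole collar upright in the red tray.

Things in the scene. Friction and masses are not known exactly. Their poses are not given: they have to be found in the camera images.
- gauge: Pin gauge, 88 mm tall, 0.12 kg, upright in a fixed grey stand 36 mm high; lift 32 mm to free it. Origin: centre of the pin's tip (6 mm above the worktop at the start), z up along its axis. Steel pin 18 mm thick to z = 30 mm, nose tapering to 12 mm over the first 5 mm; flange 34 mm wide, z = 30 to 36, rests on the collar when home; round blue handle 24 mm thick, z = 36 to 88 (grip near 62).
- collar_narrow: White round collar with grey bands, 50 mm outside diameter, 40 mm tall, 0.12 kg, loose, standing on the worktop, with a small hole of 9 mm diameter through its axis: the gauge cannot enter. Origin at the centre of its underside, z up; the hole's mouth is at z = 40 mm.
- collar_wide: White round collar, outside like the other (50 mm diameter, 40 mm tall, 0.12 kg, loose), with a large hole of 24 mm diameter right through: the gauge's pin goes in, and when home its tip is 10 mm above the collar's underside. Origin at the centre of its underside, z up. The two collars may swap places.
- tray: Red open square tray, fixed, 134 x 134 mm, 18 mm high, walls and floor 4 mm thick (inside 126 x 126 mm, floor 4 mm above the worktop). Origin at the centre of its underside, x and y along its sides, z up.
Not all that is in view belongs to the job. Of the things shaped like the gauge, the grey one is meant.

How it is judged:
By the outcome, as a careful person would: the job done as asked, in the order asked, and still so for the second after the job is handed in, with the robot touching nothing.
It also fails if it takes over 51 s, if anything falls off the work surface, if the arm or the gripper's body presses on something with over 40 N, if the wrist force passes 120 N, or if a joint passes its speed limit or range.

### The arm

A 6-joint arm with a two-finger parallel gripper is mounted at the origin on a cart in front of the work surface, level with it; the furniture and walls round the work are solid. World frame = base frame: x ahead of the robot, y to its left, z up, the work surface at z = 0. Lengths are in mm, angles in rad, forces in N, time in s.
With the tool pointing down it reaches from about 225 to 875 mm from the base axis. Payload 3.4 kg.
Tool frame: the origin (TCP) lies midway between the tips of the shut fingers; the grasp point (between the pads) lies 19 mm behind it (arm.grip_depth is the distance from the TCP to the grasp point, in mm); z points along the fingers, y is the line along which they close (so a half turn about z gives the same grasp; the last joint's range is limited). The gripper opens to 85 mm and grips with 20 to 120 N. Pads are 22 mm wide; open, the fingers measure 114 mm over their backs; the gripper's body (76 mm by 85 mm) begins 54 mm behind the grasp point. The pads swing forward as they close: fully open they stand 13 mm farther back than shut.
Start: joints at [1.103, 0.276, 1.505, -0, 1.361, -0.121], TCP at [195.455, 540.796, 231.328] pointing down, gripper open.
Joint ranges: [-2.89, 2.89], [-0.75, 2.08], [0.22, 2.7], [-1.18, 4.32], [0.11, 2.71], [-2.7, 2.7]. Speed limits (rad/s): [2.57, 2.57, 3.14, 3.14, 3.14, 3.14].

### API

Orientations are given as a unit quaternion [w, x, y, z].
In Python, from cell import arm, fingers, capture, hand_in, cut_out gives the robot as it stands. The module is installed in compiled form; this text tells all that it offers. Calls block until the motion is done:
- arm.goto(position, orientation): joint-space move of the TCP to a pose.
- arm.line_to(position, rot=None, vel=150, max_force=None): straight line of the TCP; rot=None keeps the orientation; vel is the mean speed in mm/s. With max_force (N) it stops when the force on the tool has changed by that much, and returns True; else False.
- arm.movej(angles): joint-space move.
- fingers.command_gripper(opening, f_grip=None): finger opening in mm; f_grip is the grip in N (None keeps the last); returns when the fingers have stopped.
- arm.wait(seconds).
- arm.ik(position, orientation): joint angles nearest the present ones, or None.
- capture(name): name is "scene" or "top"; returns a dict with "image" (400x640x3 uint8, red, green, blue), "K" (3x3 intrinsics, pixels), "k1" (the pictures are not rectified: a ray, as slopes to the right and down, at radius r is drawn at 1 + k1 r^2 times it, then the intrinsics apply), "view" (4x4, takes a point from world to camera coordinates). Camera axes: x right, y down, z forward; pixel columns grow to the right and rows downward; lengths in mm; the calibration is good to about 2 mm. A picture is of the moment at which its call begins. There is no depth.
A pose or a line that the arm cannot do raises arm.Unreachable and nothing moves.
- hand_in(): hands the job in; it is judged then, once.
Trained networks look in the newest picture that a camera, given by its name, has taken for a name from the list of things; names that differ only in an ending like _2 or _b are one class to them, and where a whole thing is asked for, a point or a joint stands for the part that bears it (a point fixed in the world has none). Each returns a list of dicts, best first, with "score" (0 to 1); they miss things now and then, are a little off and sometimes report something else, mostly with a low value. They report only what shows in the picture. A call takes as long as a camera call. They do not tell look-alikes from the thing itself.
- cut_out(camera, name): "region" (400x640 bool, what is visible of it) and "location" ([column, row] in pixels, amid what is visible of it).
Readings, each from a call of its own:
- arm.current_t(): time.
- arm.current_q(): joint angles.
- arm.current_dq(): joint speeds.
- arm.current_effort(): joint torques, N m.
- arm.current_tcp_pos(): TCP position.
- arm.current_tcp_rot(): TCP orientation.
- arm.current_force(): force on the tool from outside, world axes, zero at the start.
- arm.current_moment(): the same for the moment, N m.
- arm.current_finger_gap(): finger opening in mm.
- arm.current_grip_force(): force on a finger pad.
Only numpy, scipy, OpenCV 4.12 (cv2) and the standard library are available. Lean on these libraries where they do the work, as an engineer would, in place of code of your own. Each camera call takes 0.05 s, during which the arm holds its last target. There are 200 camera calls.

## Working session

There is one attempt and no reset: what is moved stays moved. The work goes in short steps, each a Python script; the robot and the scene stay as the last script left them, time stands still between calls to the robot, and variables do not carry over. Pictures are saved under pics/ and viewed, at most 10 in all, crops included, and the job is handed in when it is done.

```bash
mkdir -p pics; cat > h.py <<'E'
import numpy as np, cv2
from cell import arm, fingers, capture, hand_in, cut_out
def ray(c,px):
    K=c["K"];s=np.array([(px[0]-K[0,2])/K[0,0],(px[1]-K[1,2])/K[1,1]]);u=s.copy()
    for _ in range(20): u=s/(1+c["k1"]*(u@u))
    R=c["view"][:3,:3];t=c["view"][:3,3]
    return -R.T@t, R.T@np.array([u[0],u[1],1.])
def at_z(c,px,z):
    o,d=ray(c,px);return o+d*(z-o[2])/d[2]
def proj(c,p):
    q=c["view"][:3,:3]@np.array(p,float)+c["view"][:3,3];u=q[:2]/q[2];u=u*(1+c["k1"]*(u@u))
    return [c["K"][0,0]*u[0]+c["K"][0,2],c["K"][1,1]*u[1]+c["K"][1,2]]
def tri(pairs):
    A=np.zeros((3,3));b=np.zeros(3)
    for c,px in pairs:
        o,d=ray(c,px);d/=np.linalg.norm(d);M=np.eye(3)-np.outer(d,d);A+=M;b+=M@o
    return np.linalg.solve(A,b)
def save(n,im): cv2.imwrite("pics/"+n+".png",cv2.cvtColor(im,cv2.COLOR_RGB2BGR))
E
python3 - <<'E'
from h import *
np.set_printoptions(precision=1,suppress=True)
ims=[]
for n in("scene","top"):
    c=capture(n);ims.append(c["image"]);o,d=ray(c,(320,200));print(n,c["K"][0,0],c["k1"],o,d)
    for k in("gauge","collar_narrow","collar_wide","tray"):
        for r in cut_out(n,k):
            y,x=np.where(r["region"]);print(k,round(r["score"],2),np.array(r["location"]),x.min(),x.max(),y.min(),y.max(),at_z(c,r["location"],40))
    save(n+"0",c["image"])
print(arm.current_tcp_rot(),arm.grip_depth,arm.current_t())
E
```

```text
scene 391.01991569858814 -0.038388977951689565 [-118.7  403.7  598.9] [ 0.7 -0.4 -0.6]
gauge 0.94 [249.  241.2] 242 259 223 259 [411.9 256.4  40. ]
gauge 0.88 [273.7 224. ] 265 281 205 241 [431.5 193.7  40. ]
gauge 0.73 [208.6 244.5] 202 221 227 263 [443.5 328.   40. ]
collar_narrow 0.69 [346.3 177.1] 339 360 169 192 [489.8 -23.   40. ]
collar_wide 0.82 [270.9 200.4] 262 284 190 213 [502.7 167.1  40. ]
tray 0.79 [419.6 174.2] 388 459 150 193 [ 410.4 -181.1   40. ]
top 368.4865511693289 0.021686450252516972 [348.1  34.4 909.4] [ 0.1 -0.  -1. ]
gauge 0.78 [194.6 205.5] 181 201 198 211 [431.6 320.5  40. ]
gauge 0.72 [247.2 206.4] 240 254 201 214 [432.2 196.3  40. ]
gauge 0.59 [199.5 163.7] 191 209 158 173 [532.5 315.3  40. ]
gauge 0.57 [219.8 215.7] 212 228 211 222 [408.8 259.7  40. ]
gauge 0.54 [346.5 183.6] 336 357 172 193 [492.4 -38.2  40. ]
collar_narrow 0.64 [347.9 181.8] 336 357 172 193 [496.8 -41.5  40. ]
collar_wide 0.62 [268.1 174.7] 255 276 163 185 [509.6 149.9  40. ]
tray 0.61 [423.3 203.3] 392 455 172 237 [ 449.3 -220.6   40. ]
[ 0.   0.2  1.  -0. ] 18.700000000000003 0.5
```

View pics/scene0.png

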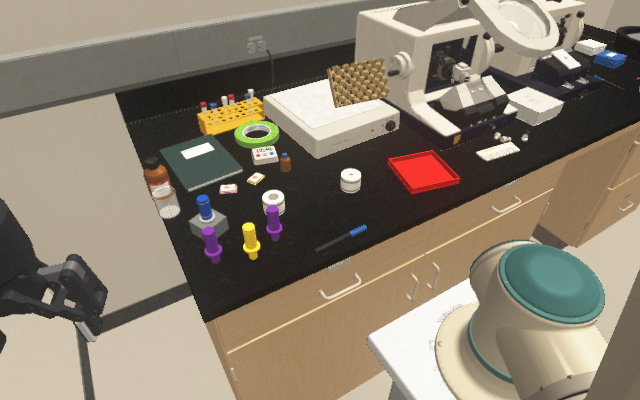

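View pics/top0.png

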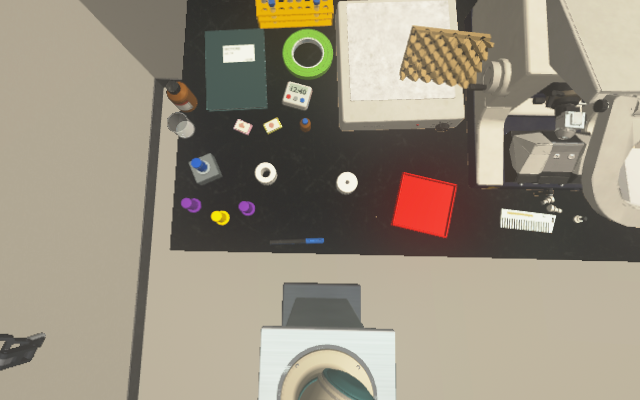

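The candidates shaped like the gauge in the scene picture are blue in the grey stand (205,208), purple (212,243), yellow (250,240) and purple (273,222). Only the blue one, standing in the grey stand, fits the description. The collar with the small hole is at top (347,183), the one with the large hole at top (266,174), and the tray at (424,205). Next I confirm this in a crop and fit the positions.

```bash
cat >> h.py <<'E'
from scipy.optimize import least_squares
def cyl(c,p,r,h):
    a=np.linspace(0,2*np.pi,48,endpoint=False)
    P=[proj(c,(p[0]+r*np.cos(t),p[1]+r*np.sin(t),p[2]+z)) for z in(0,h) for t in a]
    hull=cv2.convexHull(np.float32(P));m=cv2.moments(hull)
    return np.array([m["m10"]/m["m00"],m["m01"]/m["m00"]])
def blob(mask,near):
    n,l,s,ce=cv2.connectedComponentsWithStats(mask.astype(np.uint8))
    i=1+np.argmin([np.hypot(*(ce[k]-near))+(1e3 if s[k,4]<30 else 0) for k in range(1,n)])
    hull=cv2.convexHull(np.argwhere(l==i)[:,::-1].astype(np.int32));f=np.zeros(mask.shape,np.uint8);cv2.fillConvexPoly(f,hull,1)
    y,x=np.where(f);return np.array([x.mean(),y.mean()]),s[i]
def fit(obs,r,h,p0):
    s=least_squares(lambda p:np.concatenate([cyl(c,p,r,h)-u for c,u in obs]),p0);return s.x,s.fun
def white(im): return (im.min(2)>95)&(im.max(2).astype(int)-im.min(2)<40)
def blue(im):
    i=im.astype(int);return (i[...,2]>i[...,0]+45)&(i[...,2]>i[...,1]+30)&(i[...,0]<i[...,1]+25)
E
python3 - <<'E'
from h import *
np.set_printoptions(precision=1,suppress=True)
S=capture("scene");T=capture("top")
for n,m,a,b,r,h,p in(("narrow",white,(350,180),(347,183),25,40,(495,-35,0)),("wide",white,(273,202),(266,174),25,40,(505,155,0)),("gauge",blue,(204,206),(200,164),12,52,(532,315,42))):
    u,su=blob(m(S["image"]),a);v,sv=blob(m(T["image"]),b)
    print(n,u,su,v,sv,*fit([(S,u),(T,v)],r,h,p))
def red(im): i=im.astype(int);return (i[...,0]>100)&(i[...,1]<70)&(i[...,2]<70)
k=(red(T["image"])).astype(np.uint8);cs=max(cv2.findContours(k,0,2)[0],key=cv2.contourArea)
q=cv2.boxPoints(cv2.minAreaRect(cs));w=np.array([at_z(T,x,18) for x in q]);print("tray",w,w.mean(0),np.linalg.norm(w-np.roll(w,1,0),axis=1))
a=cv2.resize(S["image"][160:280,180:380],(800,480),interpolation=2)[:,:]
b=cv2.resize(T["image"][140:230,170:370],(800,360),interpolation=2)
save("crop",cv2.resize(np.vstack([a,b]),(571,600)))
E
```

```text
narrow [350.3 180. ] [340 168  22  25 447] [346.4 182.3] [336 172  22  22 377] [497.4 -39.5   0. ] [-0.4 -0.1  0.1  0.3]
wide [273.2 202.2] [262 189  23  27 398] [265.6 173.1] [255 162  22  23 356] [516.4 157.5   0. ] [-0.3  0.1  0.4  0.1]
gauge [204. 206.] [196 194  16  26 270] [198.3 164. ] [191 158  16  13 139] [525.1 307.9  41.7] [-1.   0.3  0.2  0.1]
tray [[ 395.8 -144.3   18. ]
 [ 530.6 -175.6   18. ]
 [ 500.8 -315.2   18. ]
 [ 367.4 -281.5   18. ]] [ 448.7 -229.1   18. ] [140.1 138.4 142.7 137.6]
```

View pics/crop.png

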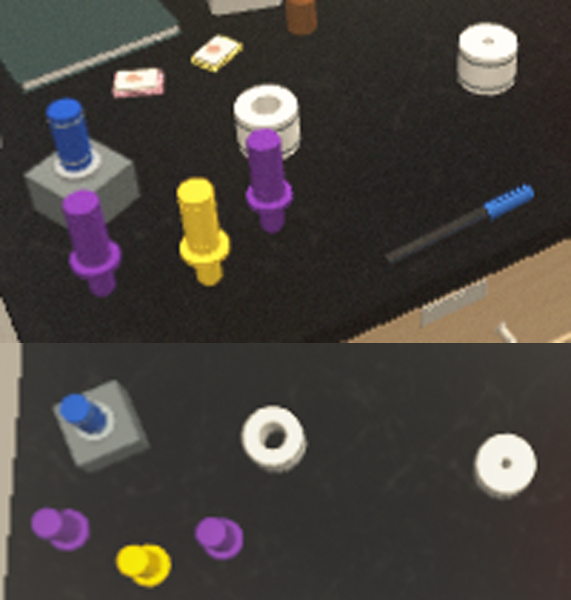

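The crop confirms it: the blue handle with a steel flange stands in the grey stand, the large hole is in the left collar and the small hole in the right one. I'll fix the finite-difference step in the fit and then pick.

```bash
cat >> h.py <<'E'
def fit(obs,r,h,p0,fixz=None):
    p0=np.array(p0,float)
    g=lambda d:np.concatenate([cyl(c,p0+(d-1000),r,h)-u for c,u in obs]+([] if fixz is None else [[20*(p0[2]+d[2]-1000-fixz)]]))
    s=least_squares(g,np.full(3,1000.),diff_step=1e-3);return p0+s.x-1000,s.fun
DOWN=[0,1,0,0]
E
python3 - <<'E'
from h import *
np.set_printoptions(precision=2,suppress=True)
S=capture("scene");T=capture("top")
for n,m,a,b,r,h,p in(("narrow",white,(350,180),(347,183),25,40,(495,-35,0)),("wide",white,(273,202),(266,174),25,40,(505,155,0)),("gauge",blue,(204,206),(200,164),12,52,(530,311,42))):
    u,su=blob(m(S["image"]),a);v,sv=blob(m(T["image"]),b)
    print(n,*fit([(S,u),(T,v)],r,h,p),*fit([(S,u),(T,v)],r,h,p,p[2]))
g,_=fit([(S,u),(T,v)],r,h,p,42);print(g)
arm.goto([g[0],g[1],170],DOWN);fingers.command_gripper(60,60)
print(arm.current_t(),arm.current_q(),arm.current_tcp_pos())
E
```

```text
narrow [497.79 -39.95  -0.52] [-0.36 -0.04  0.28  0.22] [497.57 -39.8   -0.  ] [-0.35 -0.14  0.24  0.27 -0.  ]
wide [516.01 157.58   0.9 ] [-0.33 -0.06  0.29  0.2 ] [516.43 157.51   0.  ] [-0.34  0.12  0.38  0.1   0.  ]
gauge [524.49 306.86  42.67] [-0.5  -0.13  0.49  0.29] [524.85 306.92  42.  ] [-0.52  0.03  0.57  0.2   0.  ]
[524.85 306.92  42.  ]
2.9 [0.42 0.36 1.53 0.   1.25 1.99] [524.68 307.22 170.07]
```

```bash
python3 - <<'E'
from h import *
np.set_printoptions(precision=2,suppress=True)
p=[524.85,306.92]
print(arm.line_to(p+[49.3],vel=120,max_force=15),arm.current_force())
fingers.command_gripper(10,60);print(arm.current_finger_gap(),arm.current_grip_force(),arm.current_force())
if arm.current_finger_gap()>20:
    print(arm.line_to(p+[120],vel=80,max_force=25),arm.current_force())
S=capture("scene");T=capture("top")
ob=[]
for c in(S,T):
    e=proj(c,(p[0],p[1],138));ob.append((c,blob(blue(c["image"]),e)[0]));print(e,blob(blue(c["image"]),e))
print(arm.current_t(),arm.current_tcp_pos(),arm.current_finger_gap())
save("lift",np.hstack([S["image"][100:300,120:420],T["image"][60:260,120:420]]))
E
```

```text
False [ 0.24  0.97 -0.71]
22.494050023097206 58.53219509124756 [ 0.08 -0.5   4.21]
False [-0.06 -0.67 -1.88]
[np.float64(196.63549026413713), np.float64(179.36397809964419)] (array([198.07, 179.79]), array([189, 167,  18,  28, 289], dtype=int32))
[np.float64(188.92219581723995), np.float64(157.4089925318807)] (array([314.2, 240.3]), array([306, 238,  18,   6,  94], dtype=int32))
5.6167 [524.39 306.7  119.22] 22.61327744872836
```

View pics/lift.png

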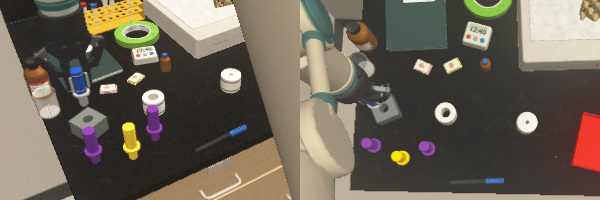

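The gauge is free of its stand, at crop (78,80). Now I move it over the small-hole collar and look from close by.

```bash
cat > off.py <<'E'
from h import *
def check(S,tcp,tip_off=43.3):
    """scene pixel offset measured handle - predicted, and resulting offset along the image"""
    hp=np.array([tcp[0],tcp[1],tcp[2]-tip_off+36]);e=cyl(S,hp,12,52)
    i=blob(blue(S["image"]),e);return i[0]-e,i[1]
E
python3 - <<'E'
from off import *
np.set_printoptions(precision=2,suppress=True)
p=[497.6,-39.8]
arm.line_to([524.85,306.92,135],vel=150)
arm.goto(p+[135],DOWN);arm.line_to(p+[95],vel=100)
S=capture("scene");T=capture("top");t=arm.current_tcp_pos()
print(t,arm.current_t(),check(S,t))
c=proj(S,p+[45]);x,y=int(c[0]),int(c[1])
a=cv2.resize(S["image"][y-35:y+25,x-35:x+35],(700,600),interpolation=2)
save("over",a[:, :])
print(x,y)
E
```

```text
[498.43 -39.67  95.67] 7.825 (array([2.25, 1.41]), array([349, 136,  10,  24, 138], dtype=int32))
350 171
```

View pics/over.png

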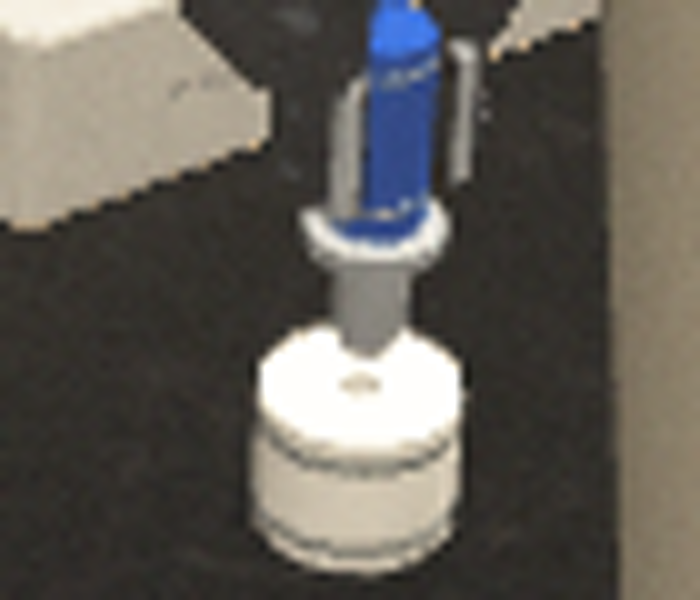

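The tip, at crop (367,350), is just behind the hole at (360,384) and about 10 mm above it. I'll check the apparent tilt numerically.

```bash
python3 - <<'E'
from off import *
np.set_printoptions(precision=1,suppress=True)
S=capture("scene");t=arm.current_tcp_pos()
f=lambda p:(np.array(proj(S,p))-[315,136])*10+4.5
for z in(52.4,82.4,88.4,140.4): print(z,f([t[0],t[1],z]))
for z in (0,40): print('collar',z,f([497.6,-39.8,z]))
print(f([507.6,-39.8,40]),f([497.6,-29.8,40]))
# blue mask axis
m=blue(S["image"][125:165,335:370]).astype(np.uint8)
for r in range(40):
    x=np.where(m[r])[0]
    if len(x): print(r+125-136,(x.min()+335-315),(x.max()+335-315),end=' | ')
E
```

```text
52.4 [358.8 333.5]
82.4 [365. 229.]
88.4 [366.2 207.6]
140.4 [377.5  14.2]
collar 0 [350.5 507.7]
collar 40 [358.3 377.1]
[335.3 355.9] [323.5 389.7]
0 38 41 | 1 37 43 | 2 37 43 | 3 37 43 | 4 37 43 | 5 37 42 | 6 37 41 | 7 43 43 | 8 37 43 | 9 37 42 | 10 37 42 | 11 37 42 | 12 37 42 | 13 37 42 | 14 37 42 | 15 37 42 | 16 37 42 | 17 37 42 | 18 37 42 | 19 37 41 | 20 37 42 | 21 36 42 | 22 34 41 | 23 35 39 |
```

The gauge is upright and sits about (-1, -1.6) mm off against the collar. I'll correct that and touch down with a force stop.

```bash
python3 - <<'E'
from off import *
np.set_printoptions(precision=2,suppress=True)
t=arm.current_tcp_pos();p=[t[0]+1,t[1]+1.6]
arm.line_to(p+[90],vel=50)
print(arm.line_to(p+[78],vel=25,max_force=6),arm.current_tcp_pos(),arm.current_force());arm.wait(.6)
S=capture("scene");print(arm.current_tcp_pos(),arm.current_force(),arm.current_finger_gap(),arm.current_t())
save("touch",cv2.resize(S["image"][136:196,315:385],(560,480),interpolation=2))
E
```

```text
True [499.81 -38.32  83.99] [0.26 0.38 4.17]
[499.78 -38.31  83.94] [-0.12  0.5   4.87] 22.59859187211342 9.1333
```

View pics/touch.png

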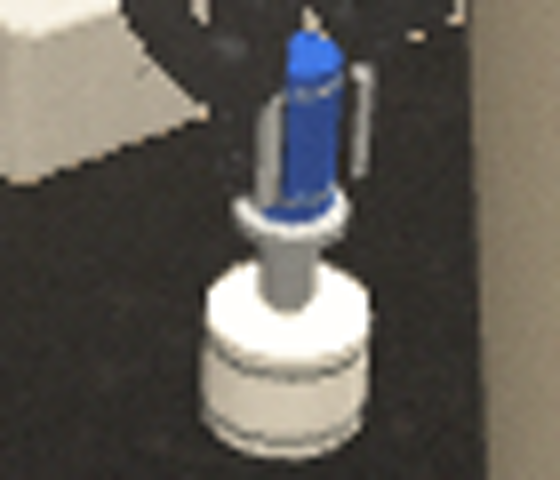

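The pin rests on the hole at crop (288,305), concentric with the collar top, with contact at the expected height. Next is the large-hole collar, using the same offset.

```bash
python3 - <<'E'
from off import *
np.set_printoptions(precision=1,suppress=True)
arm.line_to([499.4,-38.1,130],vel=100)
p=[518.3,159.]
arm.goto(p+[130],DOWN);arm.line_to(p+[94],vel=80);arm.wait(.1)
S=capture("scene");T=capture("top");print(arm.current_tcp_pos(),arm.current_t())
c=proj(S,p+[45]);x,y=int(c[0]),int(c[1]);print(x-35,y-35)
f=lambda q:(np.array(proj(S,q))-[x-35,y-35])*10+4.5
for q in([516.3,157.5,40],[526.3,157.5,40],[516.3,167.5,40],p+[50.3]): print(f(q))
save("wide",cv2.resize(S["image"][y-35:y+25,x-35:x+35],(700,600),interpolation=2))
E
```

```text
[518.8 159.   94.6] 11.3583
236 158
[366.9 380.5]
[348.1 356. ]
[326.1 395.1]
[353.2 342.1]
```

View pics/wide.png

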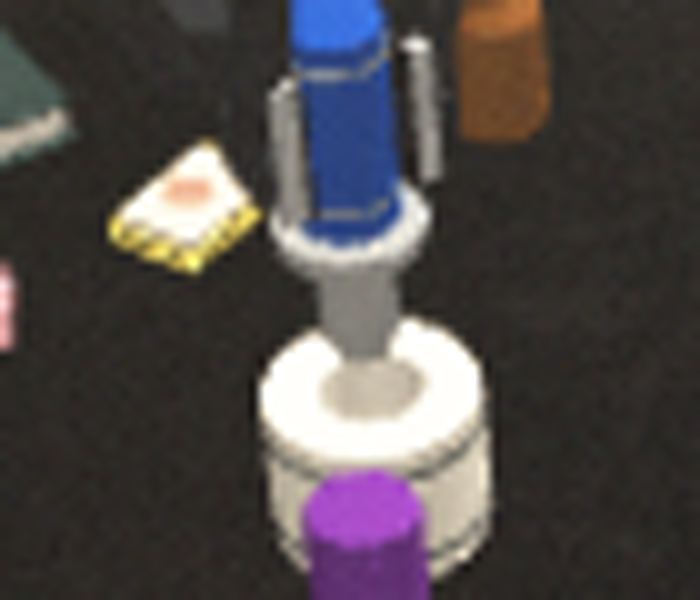

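The hole is at crop (373,388) and the tip at about (365,348). The error is about 1 mm against 3 mm clearance, so I'll nudge and insert.

```bash
python3 - <<'E'
from off import *
np.set_printoptions(precision=2,suppress=True)
p=[517.3,158.6]
arm.line_to(p+[90],vel=40)
s=arm.line_to(p+[64],vel=50,max_force=6);print(s,arm.current_tcp_pos(),arm.current_force())
if not s:
    s=arm.line_to(p+[50],vel=25,max_force=6);print(s,arm.current_tcp_pos(),arm.current_force())
S=capture("scene");print(arm.current_t(),arm.current_finger_gap())
save("home",cv2.resize(S["image"][123:183,236:306],(700,600),interpolation=2))
E
```

```text
False [517.36 158.6   63.82] [-0.59 -0.44 -1.92]
True [517.49 158.64  54.06] [-0.26 -0.04  4.51]
12.775 22.490614498248608
```

View pics/home.png

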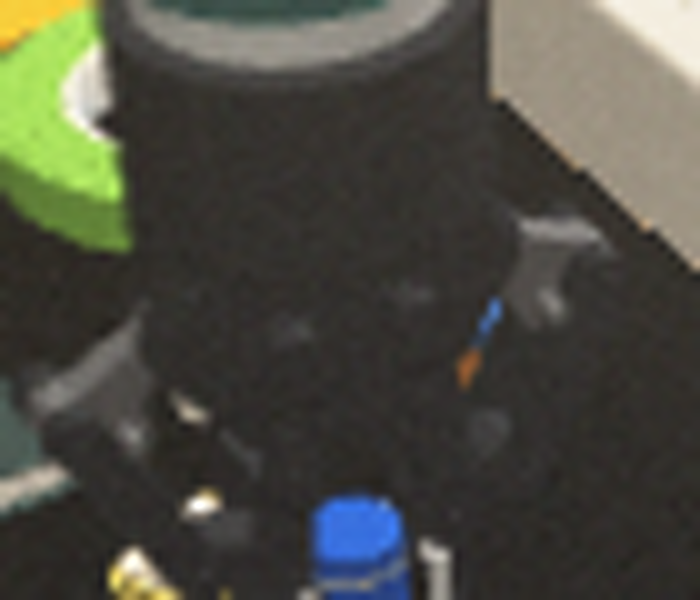

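Contact came at TCP z = 54.1, exactly the home height; the crop was framed too high. I'll release, back off and grasp the small-hole collar.

```bash
python3 - <<'E'
from off import *
np.set_printoptions(precision=2,suppress=True)
fingers.command_gripper(50)
arm.line_to([517.3,158.6,155],vel=120)
p=[498.3,-38.8]
arm.goto(p+[130],DOWN)
S=capture("scene");T=capture("top")
x0,y0=np.int32(proj(S,[516,158,40]))-[25,35];a=cv2.resize(S["image"][y0:y0+60,x0:x0+50],(400,480),interpolation=2)
x0,y0=np.int32(proj(S,[498,-39,40]))-[25,35];b=cv2.resize(S["image"][y0:y0+60,x0:x0+50],(400,480),interpolation=2)
save("released",np.hstack([a,b]))
u,_=blob(white(S["image"]),(350,180));print(_,fit([(S,u)],25,40,(497,-39,0),0)[0])
fingers.command_gripper(80,50)
print(arm.current_t(),arm.current_finger_gap())
E
```

```text
[340 168  22  25 457] [496.7  -40.23   0.  ]
15.475 79.91055572744298
```

View pics/released.png

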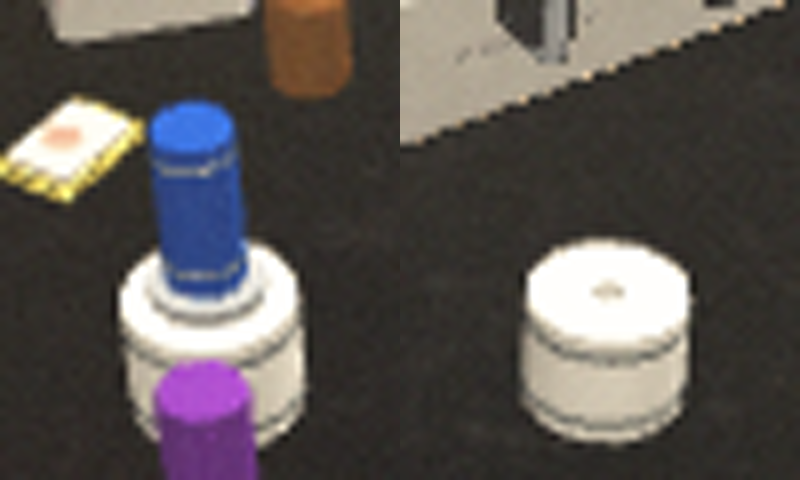

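The gauge stands upright with its flange seated on the large-hole collar, at (205,290). The narrow collar hasn't moved, with its hole at (608,290). Next I put it in the tray.

```bash
python3 - <<'E'
from off import *
np.set_printoptions(precision=2,suppress=True)
p=[498.3,-38.8]
arm.line_to(p+[40],vel=120)
if arm.line_to(p+[8],vel=60,max_force=10): print("stop",arm.current_tcp_pos())
z0=arm.current_tcp_pos()[2]
fingers.command_gripper(30,50);g=arm.current_finger_gap();print(g,arm.current_grip_force(),z0)
if g>42:
    arm.line_to(p+[70],vel=120);print(arm.current_force(),arm.current_finger_gap())
    q=[448.7,-229.1]
    arm.line_to(q+[70],vel=180);arm.line_to(q+[22],vel=80)
    print(arm.line_to(q+[z0+1],vel=25,max_force=6),arm.current_tcp_pos(),arm.current_force())
S=capture("scene");T=capture("top");print(arm.current_t())
x0,y0=np.int32(proj(S,[449,-229,30]))-[50,60];save("place",cv2.resize(S["image"][y0:y0+100,x0:x0+100],(500,500),interpolation=2))
E
```

```text
48.578179107317716 51.77325138822198 7.76979700902464
[ 0.15  0.14 -1.26] 48.58359415875916
True [ 448.97 -229.32   12.72] [-1.34  0.26  4.6 ]
20.6417
```

View pics/place.png

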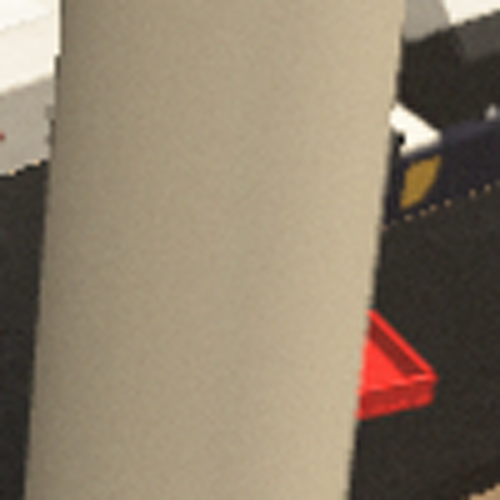

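Contact came at the tray floor height. I'll release, retreat and check numerically, since the picture allowance is used up.

```bash
python3 - <<'E'
from off import *
np.set_printoptions(precision=1,suppress=True)
fingers.command_gripper(62);arm.line_to([448.7,-229.1,130],vel=100)
arm.goto([420,30,320],DOWN)
S=capture("scene");T=capture("top")
for n,m,r,h,p in(("narrow",white,25,40,(449,-229,4)),("gauge",blue,12,52,(516,158,46))):
    ob=[]
    for c in(S,T):
        e=cyl(c,p,r,h);u,s=blob(m(c["image"]),e);ob.append((c,u));print(n,e,u,s)
    print(*fit(ob,r,h,p))
u,s=blob(white(T["image"]),(266,174));print(u,s)
print(arm.current_t(),arm.current_tcp_pos())
E
```

```text
narrow [422.8 165.7] [424.  165.7] [414 155  22  23 387]
narrow [425.2 204.1] [427.3 204.3] [418 195  20  20 313]
[ 449.2 -234.2    2.3] [ 0.2  0.  -0.1 -0.1]
gauge [270.9 184.3] [271.3 184. ] [265 172  13  25 235]
gauge [262.8 169.1] [314.4 240. ] [306 238  18   5  88]
[411.2 113.9  85.1] [ 40.4   5.9 -35.9 -26.5]
[320.6 192.3] [303 189  38   7 138]
23.575 [420.   29.1 318.8]
```

The collar stands upright on the tray floor (silhouettes of 22x23 and 20x20 px match the upright model, z about 2–4 mm). The gauge still matches its home pose to within 0.5 px.

```bash
python3 -c "
from cell import *
print(hand_in())"
```

```text
the job is handed in; nothing more can be done
None
```

I handed the job in at about 24 s: the gauge was rested on the small hole and did not go in, then left standing upright and fully home in the large-hole collar, and the small-hole collar was set in the red tray, upright by a numeric image fit rather than a viewed picture.

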